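Hang a slide carrier in a stainer's loading drawer and push it home

ROBOT

A 6-joint arm with a two-finger parallel gripper is mounted at the origin on a cart in front of the work surface, level with it; the furniture and walls round the work are solid. World frame = base frame: x ahead of the robot, y to its left, z up, the work surface at z = 0. Lengths are in m, angles in rad, forces in N, time in s.
With the tool pointing down it reaches from about 0.375 to 0.975 m from the base axis. Payload 3.8 kg.
Tool frame: the origin (TCP) lies on the centre line of the jaws, within the pads' length; the fingertips stand 17 mm ahead of it and the grasp point (between the pads) lies 2 mm behind it (bot.tip_extent is the distance from the TCP to the fingertips, in m); z points along the fingers, y is the line along which they close (so a half turn about z gives the same grasp; the last joint's range is limited). The gripper opens to 85 mm and grips with 20 to 120 N. Pads are 22 mm wide; open, the fingers measure 114 mm over their backs; the gripper's body (76 mm by 85 mm) begins 54 mm behind the grasp point. The pads swing forward as they close: fully open they stand 13 mm farther back than shut.
Start: joints at [-1.264, 0.264, 1.604, -0, 1.274, -0.037], TCP at [0.228, -0.635, 0.248] pointing down, gripper open.
Joint ranges: [-2.63, 2.63], [-0.94, 2.18], [0.31, 2.57], [-1.31, 4.45], [0, 2.66], [-2.55, 2.55]. Speed limits (rad/s): [2.57, 2.57, 3.14, 3.14, 3.14, 3.14].

INTERFACE

Orientations are given as a rotation vector (axis times angle).
In Python, from workcell import readout, read_camera, finish_job, bot gives the robot as it stands.
- The arm moves only by the tool jog_arm, never from a script. Its argument "deltas" is one flat list of numbers, 7 for each row, row after row: the shift along the tool's x, y, z in m, then the turn, a rotation vector about the tool's x, y, z in degrees, then the gripper command: -1 is shut, 1 is fully open, values between are in proportion. A call has 1 to 8 rows; each row is the pose to reach, as a shift and turn from the pose commanded when the call began, along the tool's axes at that moment; what a row does not reach only later rows make up. A row lasts 1/10 s, in which the tool goes at most 50 mm and 8.59 degrees, less where a joint would pass 70% of its speed; a pose out of reach is approached as far as the arm can. A call with a gripper value outside its range is refused whole. The fingers move at their own pace and stop on an object; "squeeze" is the grip in N (left out, the last holds). Time passes only in rows, so rows that repeat a pose let the fingers close. It gives the time, the measured TCP pose, the force, the opening and the grip force at its end, in the units of the state.
- readout.read_state(): the state, without advancing time (a new reading comes with each control period).
- read_camera(name): name is "scene" or "side" or "wrist"; returns a dict with "color" (420x560x3 uint8, blue, green, red), "fx", "fy", "cx", "cy" (pixels), "dist" ([k1, k2, p1, p2, k3] as OpenCV has them; the pictures are not rectified), "origin" and "attitude" of the camera in the world. Camera axes: x right, y down, z forward; pixel columns grow to the right and rows downward; lengths in m; the calibration is good to about 2 mm. A picture is of the moment at which its call begins. There is no depth.
- finish_job(): hands the job in; it is judged then, once.
The state is a dict: "time": time; "q": joint angles; "joint_vel": joint speeds; "joint_torque": joint torques, N m; "tool_pos": TCP position; "tcp_rot": TCP orientation; "wrist_force": force on the tool from outside, world axes, zero at the start; "torque": the same for the moment, N m; "width": opening from 0.0 (shut) to 1.0 (fully open); "grip_force": force on a finger pad.
Only numpy, scipy, OpenCV 4.12 (cv2) and the standard library are available. Lean on these libraries where they do the work, as an engineer would, in place of code of your own. Each camera call takes 0.05 s, during which the arm holds its last target. There are 200 camera calls.

TASK

Load the slide stainer: lift the slide carrier from the white tray by the blue grip on its handle, hang the handle bar on both hooks in the open drawer and let go. Then, reaching in under the control head, push the drawer fully home until it clicks past its catch and stays shut, firmly but without ramming it, with the carrier still hanging. Leave the other things on the bench where they are.

Things in the scene. Friction and masses are not known exactly. Their poses are not given: they have to be found in the camera images.
- stainer: white bench slide stainer, 260 mm wide, 252 tall, fixed. Origin: on the bench below the middle of the drawer's closed front; x goes level into the machine, y to the left seen from the robot, z up; it reaches from x -28 to +180 mm. The drawer runs in a recess, y -105 to +105, z 22 to 192 mm; its side cheeks stand 24 mm out and the control head above (z 192 to 252) 28 mm.
- head_edge (a point): middle of the lower front edge of the control head, 192 mm above the bench, axes as the stainer's. The head stands 28 mm out in front of the drawer's closed front over the full width, so an upright gripper strikes it before the drawer is home: push with the tool leaning back to the user by 35 to 45 degrees, fingertips forward and low.
- drawer (a joint): how far the drawer stands out (m): 0 = home at its hard stop, at most 0.21, starts about 0.2; moves along the stainer's -x; friction 1.5 N. A sprung roller catch meets it at 0.010: passing takes about 12 N, easing off until 0.004. Let go between these it is thrown back out to 0.008 or more; below 0.004 the catch clicks it home to 0, and pulling it out again takes 7 N.
- drawer_front (a point): middle of the outer face of the drawer's flat grey front panel, 63 mm above the bench; axes as the stainer's; moves with the drawer; at home it is at the stainer's x = 0. Panel: 204 mm wide, z 26 to 100 mm above the bench, 16 mm thick; push it flat anywhere. Behind it a drip pan, floor 34 mm above the bench.
- hooks (a point): resting place of the handle bar's middle, midway between the drawer's two hooks: 86 mm behind the panel's outer face, 136 mm above the bench; axes as the stainer's; moves with the drawer. Hooks: 5 mm round steel at y -27 and +27 mm from here, troughs 10 mm long in x, arms coming forward from a plate 37 mm behind, its top 4 mm above this point.
- hook_tips (a point): top of the upturned hook tips, midway between them: 11 mm in front (-x) of hooks and 11.5 mm above it; moves with the drawer. Bring the carrier down between the front panel and the tips, the bar in front of the tips and at least 6 mm above them (the cage passes under the arms), move it in +x until the bar is over the troughs, lower.
- carrier: steel slide carrier with eight glass slides, 0.13 to 0.21 kg: cage 40 mm (x) by 84 mm (y), 36 mm tall, with a stiff wire handle rising from its ends at y -43.5 and +43.5 mm. Origin: middle of its underside; z up. It stands on the tray's floor, 3 mm above the bench. Hung, its underside is 12 mm above the drip pan; either way round will do.
- handle_bar (a point): middle of the level bar of the carrier's handle, 90 mm above its underside; axes as the carrier's. The bar is 4.4 mm wire, straight for 38 mm either way along y; it swings freely on the hooks.
- blue_grip (a point): a point in the blue plastic grip on the handle bar, 110 mm above the carrier's underside; axes as the carrier's. The grip is 10 mm thick (x), 30 mm wide (y) and reaches from 23 mm below to 12 mm above this point. Pinch it across x with the fingertips ending no lower than 15 mm below this point, so that they clear the hooks.
- drip_tray: white tray, 160 x 200 mm, rim 17 mm high, floor 3 mm thick, fixed; origin in the middle of its underside; the carrier starts in it.
- beaker: clear beaker, 52 mm across and 69 mm tall; a bystander, origin in the middle of its underside
- blue_dropper: white dropper bottle with a blue cap, 36 mm across and 98 mm tall; a bystander, origin in the middle of its underside
- orange_dropper: white dropper bottle with an orange cap, 36 mm across and 98 mm tall; a bystander, origin in the middle of its underside
- wash_bottle: wash bottle with a red cap and bent spout, 64 x 92 mm and 180 mm tall; a bystander, origin in the middle of its underside
- tip_box: blue box of pipette tips with a clear lid, 84 x 118 mm and 83 mm tall; a bystander, origin in the middle of its underside
- timer: white bench timer with three buttons, 58 x 66 mm and 66 mm tall; a bystander, origin in the middle of its underside
- marker: white marker pen with a blue cap lying on the bench, 130 mm long, 13 mm thick; a bystander, origin in the middle of its underside
Things that resemble listed ones, but are neither listed nor needed, are in the scene too. Of the things that look like the carrier, take the one that is farthest from the robot's base at the start.

How it is judged:
On the way, in this order (a step that is already met when the one before it is completed fails the run):
1. the carrier hangs by its handle bar on both hooks of the drawer, let go of, with the drawer still open (x of handle_bar in the frame of hooks between -0.008 and 0.008 m and z of handle_bar in the frame of hooks between -0.005 and 0.005 m and y of handle_bar in the frame of hooks between -0.014 and 0.014 m and angle between carrier's own z axis and vertical below 0.4 rad and contact force between each of the arm, the fingers and carrier below 0.1 N and value of joint drawer above 0.1 m), for 0.3 s.
2. the drawer is home in its catch with the carrier hanging in it (x of handle_bar in the frame of hooks between -0.008 and 0.008 m and z of handle_bar in the frame of hooks between -0.005 and 0.005 m and y of handle_bar in the frame of hooks between -0.014 and 0.014 m and angle between carrier's own z axis and vertical below 0.4 rad and contact force between each of the arm, the fingers and carrier below 0.1 N and value of joint drawer below 0.002 m), for 0.2 s.
At the end, for the whole second after the job is handed in: The drawer is fully home in its catch (less than 2 mm out) and nothing pushes on it; the carrier, let go of, hangs upright (within 0.4 rad) by its handle bar on both hooks: the bar's middle within 8 mm in x, 14 mm in y and 5 mm in z of the hooks' resting place (all of step 2 and contact force between each of the arm, the fingers and stainer below 0.1 N); the robot touches nothing.
It fails at once if the stainer or its drawer is rammed (more than 60 N) (contact force between any of the arm, the fingers and stainer above 60 N).
It fails at once if the carrier is tipped over or dropped (leaning more than 0.9 rad) (angle between carrier's own z axis and vertical above 0.9 rad).
It fails at once if a bystander is moved more than 25 mm (distance of any of beaker, blue_dropper, orange_dropper, wash_bottle, tip_box, timer, marker from where it was at the start of the episode above 0.025 m).
It also fails if it takes over 69 s, if anything falls off the work surface, if the arm or the gripper's body presses on something with over 40 N, if the wrist force passes 120 N, or if a joint passes its speed limit or range.

## Working session

There is one attempt and no reset: what is moved stays moved. The work goes in short steps, Python scripts to look and compute and a tool call to move; the robot and the scene stay as the last step left them, time stands still between calls to the robot, and variables do not carry over. Pictures are saved under pics/ and viewed, at most 15 in all, crops included, and the job is handed in when it is done.

Besides the shell and the picture viewer there is one more tool, called after ">>>" as a command line: name --argument value ..., lists and objects as JSON in quotes. jog_arm: Moves the arm, as the interface text tells. Its arguments: {"type":"object","properties":{"deltas":{"type":"array"},"squeeze":{"type":"number"}},"required":["deltas"]}

```bash
mkdir -p pics; ls
cat > h.py <<'E'
import numpy as np, cv2, json, pickle
from scipy.spatial.transform import Rotation as R
from workcell import readout, read_camera, finish_job, bot
def cam(n):
    c=read_camera(n); c['name']=n; pickle.dump(c,open(f'{n}.pkl','wb')); return c
def old(n): return pickle.load(open(f'{n}.pkl','rb'))
def rot(c):
    a=np.array(c['attitude'],float)
    return a if a.shape==(3,3) else R.from_rotvec(a).as_matrix() if a.size==3 else R.from_quat(a).as_matrix()
def K(c): return np.array([[c['fx'],0,c['cx']],[0,c['fy'],c['cy']],[0,0,1]])
def ray(c,p):
    u=cv2.undistortPoints(np.array([[p]],float),K(c),np.array(c['dist'],float))[0,0]
    d=rot(c)@np.array([u[0],u[1],1]); return np.array(c['origin'],float),d/np.linalg.norm(d)
def onz(c,p,z):
    o,d=ray(c,p); return o+d*(z-o[2])/d[2]
def tri(c1,p1,c2,p2):
    o1,d1=ray(c1,p1);o2,d2=ray(c2,p2)
    s=np.linalg.lstsq(np.c_[d1,-d2],o2-o1,rcond=None)[0]
    a=o1+d1*s[0];b=o2+d2*s[1]; return (a+b)/2,np.linalg.norm(a-b)
def proj(c,P):
    M=rot(c).T; t=-M@np.array(c['origin'],float)
    return cv2.projectPoints(np.array(P,float).reshape(-1,1,3),cv2.Rodrigues(M)[0],t,K(c),np.array(c['dist'],float))[0][:,0]
E
python3 - <<'E'
from h import *
for n in ['scene','side','wrist']:
    c=cam(n); cv2.imwrite(f'pics/{n}0.png',c['color']); print(n,c['origin'],np.round(c['attitude'],3),c['fx'])
print(readout.read_state())
a=old('scene')['color'];b=old('side')['color']
E
```

```text
pics
scene [-0.59003307  0.73522845  0.71875898] [-1.101  1.961 -1.279] 456.2352953904517
side [-0.03591146  0.98134026  0.54871155] [-0.6    2.274 -1.555] 435.1280046040124
wrist [ 0.29188674 -0.61134261  0.37278922] [ 2.377 -1.674 -0.233] 351.8490444763234
{'time': 0.15, 'q': array([-1.26391080e+00,  2.64597744e-01,  1.60509323e+00,  7.79887407e-06,
        1.27367904e+00, -3.68990033e-02]), 'joint_vel': array([-0.00176881, -0.0022484 , -0.00388508,  0.00080275,  0.00036712,
       -0.00110563]), 'joint_torque': array([ 7.14967064e-04, -5.15904593e+01, -3.67959380e+01,  1.10419862e-04,
        8.01489718e-03,  3.14468571e-05]), 'tool_pos': array([ 0.22734689, -0.63498239,  0.24721832]), 'tcp_rot': array([-3.09355895e+00, -5.37055143e-01,  3.63931543e-04]), 'wrist_force': array([-0.62105652, -0.13339419, -1.0126109 ]), 'torque': array([-0.03014167,  0.01358914, -0.0023195 ]), 'grip_force': 0.0, 'width': 1.000541109791321}
```

View pics/scene0.png

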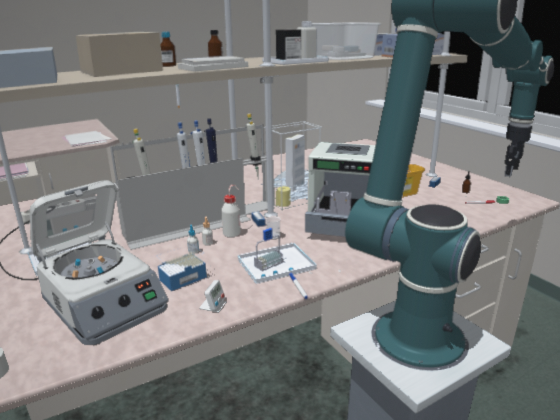

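View pics/side0.png

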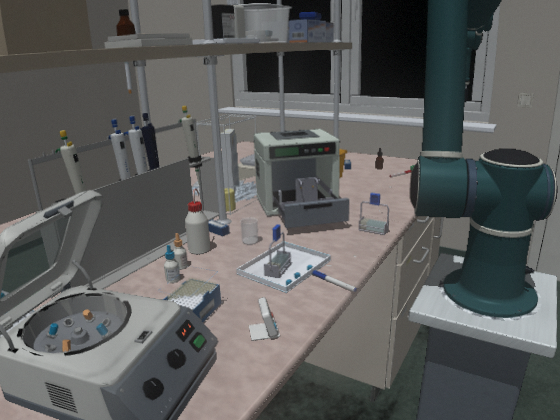

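The scene view shows the stainer with its drawer open at (340,200) and the tray at (277,262). There are two carrier-like things: A in the white tray (side 277,255; scene 267,255) and B on bare bench nearer the robot (side 375,220). I'll confirm which is farther in an enlarged crop.

Run:
```python
from h import *
s=old('scene');d=old('side')
for n,c,p in [('A side',d,(277,272)),('B side',d,(375,230)),('A scene',s,(267,265))]:
    P=onz(c,p,.0); print(n,P.round(3),np.hypot(*P[:2]).round(3))
a=cv2.resize(s['color'][135:285,225:425],None,fx=4,fy=4,interpolation=cv2.INTER_CUBIC)
b=cv2.resize(d['color'][120:300,230:400],None,fx=4,fy=4,interpolation=cv2.INTER_CUBIC)[:600]
b=cv2.resize(d['color'][130:280,230:400],None,fx=4,fy=4,interpolation=cv2.INTER_CUBIC)
for im,x0,y0 in ((a,225,135),(b,230,130)):
    for x in range(0,im.shape[1],80): cv2.line(im,(x,0),(x,8),(0,0,255),1); cv2.putText(im,str(x0+x//4),(x,20),0,.4,(0,0,255))
    for y in range(0,im.shape[0],80): cv2.line(im,(0,y),(8,y),(0,0,255),1); cv2.putText(im,str(y0+y//4),(10,y+4),0,.4,(0,0,255))
cv2.imwrite('pics/ca.png',a);cv2.imwrite('pics/cb.png',b)
for n,c in(('scene',s),('side',d)):
    h=cv2.cvtColor(c['color'],cv2.COLOR_BGR2HSV)
    m=cv2.inRange(h,(110,110,50),(128,255,255))
    k,l,st,ce=cv2.connectedComponentsWithStats(m)
    for i in range(1,k):
        if st[i,4]>25: print(n,st[i],ce[i].round(1))
```

```text
A side [0.495 0.15  0.   ] 0.517
B side [ 0.363 -0.219  0.   ] 0.424
A scene [0.498 0.145 0.   ] 0.518
scene [263 228   9  12  71] [267.4 233.7]
side [299  12  19   7 118] [307.7  14.9]
side [130 116   5   8  26] [131.8 119.7]
side [273 225   7  16  59] [275.  231.8]
side [313 271  13   7  49] [318.7 274. ]
```

View pics/ca.png

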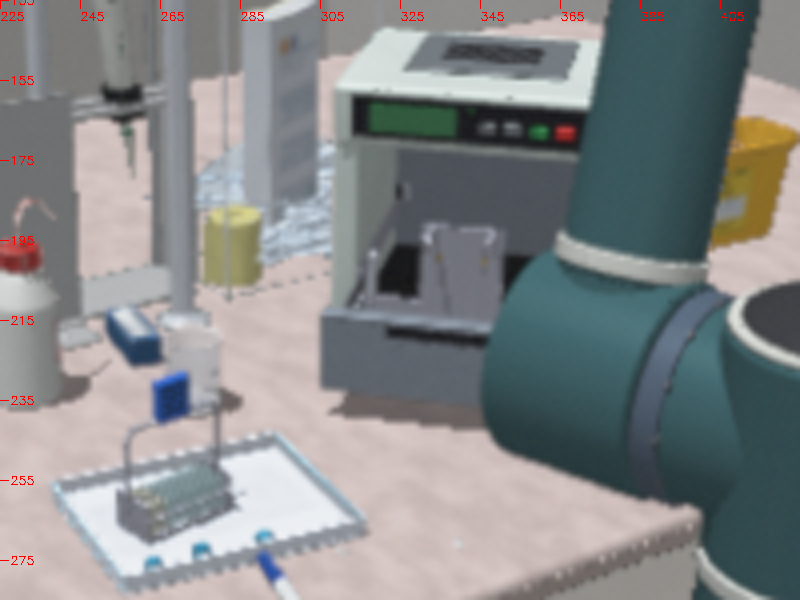

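View pics/cb.png

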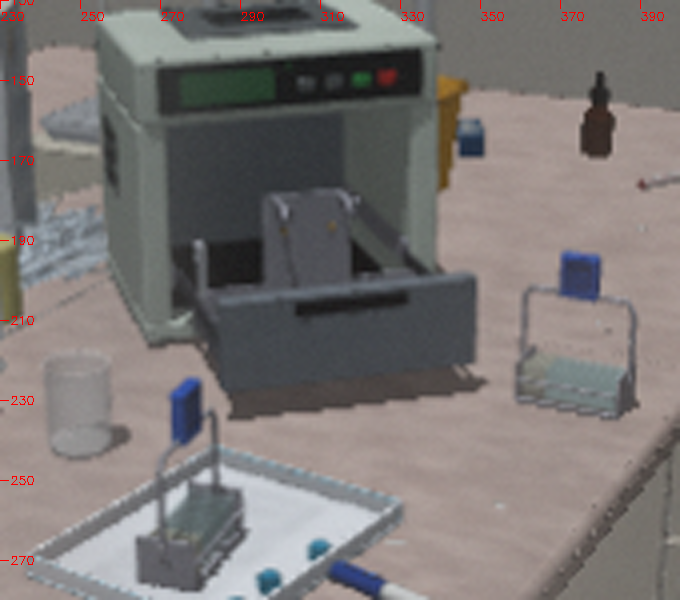

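Carrier A stands in the tray, at 0.52 m against 0.42 m for B, which is on bare bench, so A is the one. Its grip is at scene (267.4,233.7) and side (275,231.8). The drawer panel corners are at side (284,206), (349,199), (347.5,221) and (288,227.5).

Run:
```python
from h import *
s=old('scene');d=old('side')
print('grip tri',tri(s,(267.4,233.7),d,(275,231.8)),onz(s,(267.4,233.7),.1075),onz(d,(275,231.8),.1075))
for n,p,z in [('TL',(284,206),.1),('TR',(348.7,198.7),.1),('BL',(288,227.5),.026),('BR',(347.5,221),.026),('headL',(270,159),.192),('headR',(335.5,154),.192)]:
    print(n,onz(d,p,z).round(4))
print('TL tri',tri(s,(305.5,213),d,(284,206)))
for n,c,a,b in [('bar side',d,(270.5,241.5),(283,233.5)),('bar scene',s,(258,242),(279,236))]:
    A=onz(c,a,.093);B=onz(c,b,.093);print(n,A.round(4),B.round(4),np.linalg.norm(A-B),np.degrees(np.arctan2(*(A-B)[[1,0]])))
for n,c,a,b in [('cage base side front',d,(265,275.5),(277,277)),('cage scene long side',s,(261.5,270),(283,259))]:
    A=onz(c,a,.003);B=onz(c,b,.003);print(n,A.round(4),B.round(4),np.linalg.norm(A-B),np.degrees(np.arctan2(*(A-B)[[1,0]])))
```

```text
grip tri (array([0.50476388, 0.13653795, 0.10483022]), np.float64(0.0018427996655398303)) [0.49819005 0.14015094 0.1075    ] [0.50286249 0.1398444  0.1075    ]
TL [ 0.5873 -0.0465  0.1   ]
TR [ 0.4423 -0.1902  0.1   ]
BL [ 0.5842 -0.0611  0.026 ]
BR [ 0.4441 -0.1898  0.026 ]
headL [ 0.7281 -0.1979  0.192 ]
headR [ 0.5606 -0.3513  0.192 ]
TL tri (array([ 0.59862719, -0.06540775,  0.0911713 ]), np.float64(0.0011458289717754108))
bar side [0.4994 0.1676 0.093 ] [0.4966 0.1119 0.093 ] 0.05568179268641093 87.16406492867873
bar scene [0.4901 0.1773 0.093 ] [0.4912 0.1037 0.093 ] 0.07362321149960335 90.89039464013786
cage base side front [0.5094 0.1842 0.003 ] [0.4786 0.1764 0.003 ] 0.03173230467152062 14.29393045711167
cage scene long side [0.4758 0.1761 0.003 ] [0.4994 0.0854 0.003 ] 0.09370380681815572 104.55431868637824
```

```bash
cat >> h.py <<'E'
def tool():
    s=readout.read_state(); return np.array(s['tool_pos']),R.from_rotvec(s['tcp_rot'])
def down(psi,lean=0):
    """tool z down, tool y at world yaw psi (deg)"""
    y=np.array([np.cos(np.radians(psi)),np.sin(np.radians(psi)),0]);z=np.array([0,0,-1.])
    return R.from_matrix(np.c_[np.cross(y,z),y,z])
def delta(P,Rt,p=None,Rc=None):
    if p is None: p,Rc=tool()
    t=Rc.inv().apply(np.array(P)-p); w=np.degrees((Rc.inv()*Rt).as_rotvec())
    return t.round(4),w.round(2)
E
python3 - <<'E'
from h import *
p,r=tool();w=old('wrist')
print('tool axes cols\n',r.as_matrix().round(3)); print('cam in tool',r.inv().apply(np.array(w['origin'])-p).round(4)); print('cam z in tool',(r.inv().apply(rot(w)[:,2])).round(3),'cam x',(r.inv().apply(rot(w)[:,0])).round(3))
for psi in (-45,135,0,10):print(psi,delta((.43,-.04,.36),down(psi)))
E
```

```text
tool axes cols
 [[ 0.941  0.337 -0.001]
 [ 0.337 -0.941  0.002]
 [ 0.    -0.002 -1.   ]]
cam in tool [ 0.0687 -0.0007 -0.1256]
cam z in tool [-0.273  0.001  0.962] cam x [-0.     1.    -0.001]
-45 (array([ 0.3913, -0.4921, -0.1119]), array([ -0.1 ,  -0.03, -25.3 ]))
135 (array([ 0.3913, -0.4921, -0.1119]), array([-4.000e-02,  1.400e-01,  1.547e+02]))
0 (array([ 0.3913, -0.4921, -0.1119]), array([-9.00e-02, -7.00e-02, -7.03e+01]))
10 (array([ 0.3913, -0.4921, -0.1119]), array([-8.00e-02, -7.00e-02, -8.03e+01]))
```

>>> jog_arm --deltas '[0, 0, -0.05, 0, 0, 0, 1, 0, 0, -0.1, 0, 0, 0, 1, 0, 0, -0.133, 0, 0, -8, 1, 0.446, -0.377, -0.133, 0, 0, -25, 1, 0.446, -0.377, -0.133, 0, 0, -25, 1, 0.446, -0.377, -0.133, 0, 0, -25, 1, 0.446, -0.377, -0.133, 0, 0, -25, 1, 0.446, -0.377, -0.133, 0, 0, -25, 1]'

```text
time: 0.95
tool_pos: [0.3533, -0.4173, 0.3809]
tcp_rot: [-2.906, -1.194, -0.0]
wrist_force: [0.5, -0.5, 0.2]
width: 1.003
grip_force: 0.0
```

Run:
```python
from h import *
print(tool()[0].round(3),*delta((.52,-.13,.38),down(-45)))
```

```text
[ 0.353 -0.417  0.381] [ 0.3205 -0.0871  0.001 ] [-0.02 -0.01 -0.33]
```

>>> jog_arm --deltas '[0.32, -0.087, 0, 0, 0, 0, 1, 0.32, -0.087, 0, 0, 0, 0, 1, 0.32, -0.087, 0, 0, 0, 0, 1, 0.32, -0.087, 0, 0, 0, 0, 1, 0.32, -0.087, 0, 0, 0, 0, 1, 0.32, -0.087, 0, 0, 0, 0, 1, 0.32, -0.087, 0, 0, 0, 0, 1, 0.32, -0.087, 0, 0, 0, 0, 1]'

```text
time: 1.75
tool_pos: [0.5204, -0.1287, 0.3807]
tcp_rot: [-2.901, -1.201, -0.001]
wrist_force: [-0.9, 0.4, 0.2]
width: 1.001
grip_force: 0.0
```

Run:
```python
from h import *
w=cam('wrist');p,r=tool();print(p.round(3));pickle.dump(w,open('w1.pkl','wb'))
im=cv2.resize(w['color'],(800,600),interpolation=cv2.INTER_CUBIC)
cv2.imwrite('pics/w1.png',im)
```

```text
[ 0.52  -0.131  0.381]
```

View pics/w1.png

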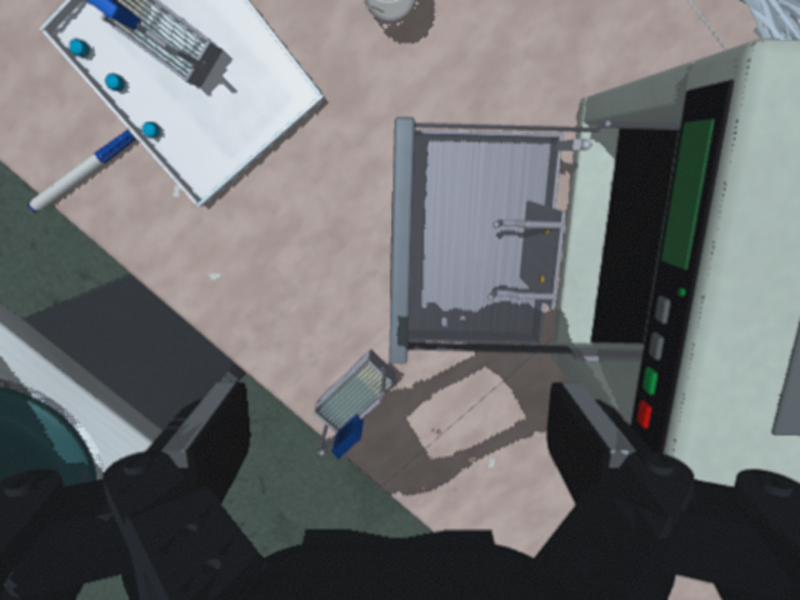

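The wrist view (800 px scale) shows the panel's top strip with its outer edge from (396,119) to (391,361). The hook tips are at (498,224) and (494,296), with the carrier in the tray at top left.

Run:
```python
from h import *
w=old('wrist');k=.7
f=lambda x,y,z:onz(w,(x*k,y*k),z)
A=f(396,119,.1);B=f(391,361,.1);M=(A+B)/2
print('panel',A.round(4),B.round(4),np.linalg.norm(A-B),M)
yd=(A-B)[:2];psi=np.degrees(np.arctan2(yd[1],yd[0]))-90;print('stainer yaw panel',psi)
T1=f(498,224,.1475);T2=f(494,296,.1475);print('tips',T1,T2,np.linalg.norm(T1-T2),'yaw',np.degrees(np.arctan2(*(T1-T2)[[1,0]]))-90)
x=np.array([np.cos(np.radians(psi)),np.sin(np.radians(psi))]);y=np.array([-x[1],x[0]])
m=(T1+T2)[:2]/2-M[:2];print('tips rel panel (expect 75,0):',m@x,m@y)
# head front edge top z .252 left/right
```

```text
panel [ 0.5886 -0.0575  0.1   ] [ 0.445  -0.1947  0.1   ] 0.1985582271837874 [ 0.51679119 -0.12610754  0.1       ]
stainer yaw panel -46.32133046228479
tips [ 0.58769706 -0.16122233  0.1475    ] [ 0.55008486 -0.19869001  0.1475    ] 0.053089599309273414 yaw -45.11028898352663
tips rel panel (expect 75,0): 0.07492542996555746 0.0004912455679719338
```

>>> jog_arm --deltas '[0.177, -0.205, 0, 0, 0, -55, 1, 0.177, -0.205, 0, 0, 0, -55, 1, 0.177, -0.205, 0.0, 0, 0, -55, 1, 0.177, -0.205, 0.0, 0, 0, -55, 1, 0.177, -0.205, 0.1, 0, 0, -55, 1, 0.177, -0.205, 0.1, 0, 0, -55, 1, 0.177, -0.205, 0.1, 0, 0, -55, 1, 0.177, -0.205, 0.1, 0, 0, -55, 1]'

```text
time: 2.6
tool_pos: [0.4981, 0.1376, 0.2771]
tcp_rot: [-2.021, -2.399, 0.01]
wrist_force: [0.3, -0.1, -0.6]
width: 1.002
grip_force: 0.0
```

Run:
```python
from h import *
w=cam('wrist');p,r=tool();print(p.round(3),r.as_matrix()[:,1].round(3))
im=cv2.resize(w['color'],(800,600),interpolation=cv2.INTER_CUBIC)
cv2.imwrite('pics/w2.png',im)
h=cv2.cvtColor(w['color'],cv2.COLOR_BGR2HSV)
m=cv2.inRange(h,(108,110,40),(128,255,255))
k,l,st,ce=cv2.connectedComponentsWithStats(m)
for i in range(1,k):
    if st[i,4]>60: print(st[i],ce[i].round(1),onz(w,ce[i],.125).round(4))
```

```text
[0.5   0.137 0.28 ] [ 0.986  0.167 -0.004]
[164 162  37  21 338] [181.7 172.4] [0.4164 0.1462 0.125 ]
[275 172  13  42 462] [281.3 192.9] [0.4977 0.1433 0.125 ]
```

View pics/w2.png

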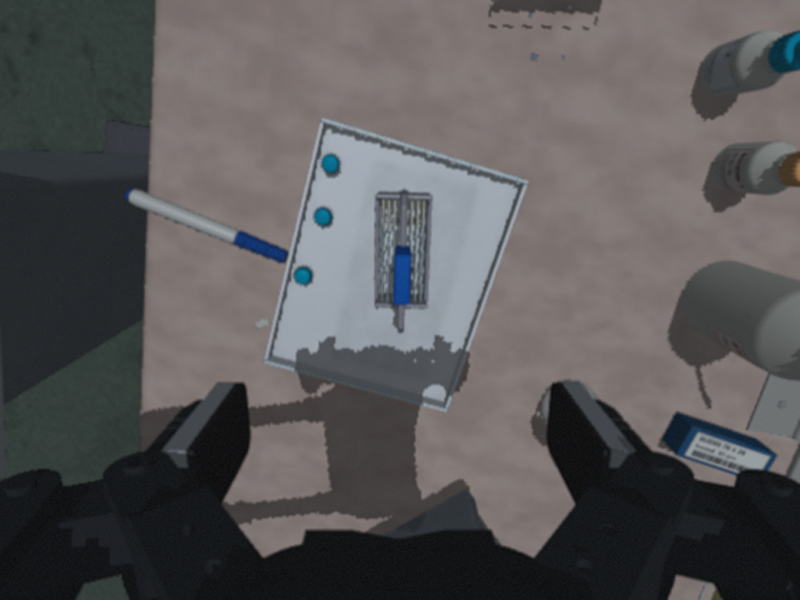

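The wrist view shows the grip at (402,276) and the bar from (404,195) to (401,330), nearly square to the jaws. The beaker is partly hidden behind the right finger at (560,410), so I'll check its clearance.

Run:
```python
from h import *
w=old('wrist');k=.7
f=lambda x,y,z:onz(w,(x*k,y*k),z)
A=f(404,193,.093);B=f(401,330,.093);print('bar',A,B,np.linalg.norm(A-B),(A+B)/2,'dir',np.degrees(np.arctan2(*(A-B)[[1,0]])))
C=[f(376,194,.039),f(431,194,.039),f(426,306,.039),f(376,306,.039)];print('cage top',np.round(C,4).tolist(),np.mean(C,0),np.degrees(np.arctan2(*(C[0]-C[3])[[1,0]])),np.degrees(np.arctan2(*(C[1]-C[2])[[1,0]])))
T=f(403,249,.125);U=f(402,276,.125);print('grip top',T,U)
T=f(395,305,.125);U=f(409,305,.125);print('grip near end',T,U,np.linalg.norm(T-U))
d=old('side');print('beaker',onz(d,(249,239),0.005))
```

```text
bar [0.49144757 0.18655362 0.093     ] [0.50464141 0.10008188 0.093     ] 0.08747251233927908 [0.49804449 0.14331775 0.093     ] dir 98.6752670717344
cage top [[0.4728, 0.179, 0.039], [0.5113, 0.1857, 0.039], [0.5231, 0.1036, 0.039], [0.4859, 0.0972, 0.039]] [0.49825725 0.14136846 0.039     ] 99.0830039160931 98.18832906253382
grip top [0.49570412 0.15834478 0.125     ] [0.4978085  0.14303068 0.125     ]
grip near end [0.49677894 0.12547268 0.125     ] [0.50472017 0.12685798 0.125     ] 0.0080611508523888
beaker [0.66935905 0.02534799 0.005     ]
```

>>> jog_arm --deltas '[0.005, -0.001, 0.05, 0, 0, 0.9, 0, 0.005, -0.001, 0.1, 0, 0, 0.9, 0, 0.005, -0.001, 0.13, 0, 0, 0.9, 0, 0.005, -0.001, 0.15, 0, 0, 0.9, 0, 0.005, -0.001, 0.16, 0, 0, 0.9, 0, 0.005, -0.001, 0.16, 0, 0, 0.9, 0]'

```text
time: 3.25
tool_pos: [0.4995, 0.1414, 0.1215]
tcp_rot: [2.047, 2.383, -0.001]
wrist_force: [-0.1, 0.8, 0.2]
width: 0.503
grip_force: 0.0
```

Run:
```python
from h import *
w=cam('wrist');p,r=tool();y=r.as_matrix()[:,1];print(p.round(4),np.degrees(np.arctan2(y[1],y[0])),bot.tip_extent,readout.read_state()['width'])
cv2.imwrite('pics/w3.png',w['color'])
h=cv2.cvtColor(w['color'],cv2.COLOR_BGR2HSV)
m=cv2.inRange(h,(108,110,40),(128,255,255))
k,l,st,ce=cv2.connectedComponentsWithStats(m)
for i in range(1,k):
    if st[i,4]>60: print(st[i],ce[i].round(1),onz(w,ce[i],.125).round(4))
print(proj(w,[[.498,.142,.125],[p[0],p[1],.125]]))
```

```text
[0.5003 0.1419 0.1227] 8.682914733817418 0.017 0.4953783674209719
[ 88 201  61  33 941] [117.9 217. ] [0.4363 0.1648 0.125 ]
[ 263  234   27   96 2171] [275.8 282.7] [0.497  0.1474 0.125 ]
[[276.21920605 295.44652593]
 [281.93755991 296.49217544]]
```

View pics/w3.png

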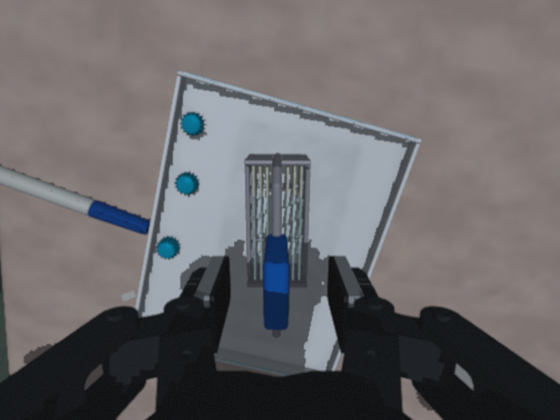

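The grip, at (276,283), lies between the jaws about 2 mm left of their centre. I'll shift over, close and lift.

>>> jog_arm --deltas '[0, -0.002, 0.002, 0, 0, 0, 0, 0, -0.002, 0.002, 0, 0, 0, -1, 0, -0.002, 0.002, 0, 0, 0, -1, 0, -0.002, 0.002, 0, 0, 0, -1, 0, -0.002, 0.002, 0, 0, 0, -1, 0, -0.002, 0.002, 0, 0, 0, -1, 0, -0.002, 0.002, 0, 0, 0, -1, 0, -0.002, 0.002, 0, 0, 0, -1]' --squeeze 40

```text
time: 4.1
tool_pos: [0.498, 0.1427, 0.1204]
tcp_rot: [2.043, 2.384, 0.003]
wrist_force: [0.4, 1.2, 5.9]
width: 0.109
grip_force: 42.0
```

>>> jog_arm --deltas '[0, 0, 0, 0, 0, 0, -1, 0, 0, -0.01, 0, 0, 0, -1, 0, 0, -0.04, 0, 0, 0, -1, 0, 0, -0.08, 0, 0, 0, -1, 0, 0, -0.12, 0, 0, 0, -1, 0, 0, -0.16, 0, 0, 0, -1, 0, 0, -0.16, 0, 0, 0, -1, 0, 0, -0.16, 0, 0, 0, -1]'

```text
time: 4.9
tool_pos: [0.497, 0.1425, 0.2802]
tcp_rot: [2.044, 2.385, 0.002]
wrist_force: [-0.7, 0.3, -2.2]
width: 0.106
grip_force: 41.0
```

Run:
```python
from h import *
s=readout.read_state();p,r=tool();y=r.as_matrix()[:,1];print(p.round(4),np.degrees(np.arctan2(y[1],y[0])),s['width'],s['grip_force'],s['wrist_force'])
ps=-46;x=np.array([np.cos(np.radians(ps)),np.sin(np.radians(ps)),0])
hk=np.array([.5689,-.180,.136])+.011*x; print('hooks',hk)
pre=hk-.028*x; print('pre (bar 17 mm before tips)',pre)
pre[2]=.29; print(delta(pre,down(ps)))
```

```text
[0.497  0.1425 0.2802] 8.804923476664994 0.10639276204198318 40.952730774879456 [-0.6631208   0.34567652 -2.23469872]
hooks [ 0.57654124 -0.18791274  0.136     ]
pre (bar 17 mm before tips) [ 0.55709081 -0.16777122  0.136     ]
(array([-0.3158,  0.0119, -0.0098]), array([ 7.00e-02, -5.00e-02,  5.48e+01]))
```

>>> jog_arm --deltas '[-0.03, 0.001, -0.01, 0, 0, 6, -1, -0.07, 0.003, -0.01, 0, 0, 13, -1, -0.115, 0.004, -0.01, 0, 0, 20, -1, -0.16, 0.006, -0.01, 0, 0, 28, -1, -0.205, 0.008, -0.01, 0, 0, 36, -1, -0.25, 0.01, -0.01, 0, 0, 44, -1, -0.29, 0.011, -0.01, 0, 0, 50, -1, -0.316, 0.012, -0.01, 0, 0, 54.8, -1]'

```text
time: 5.7
tool_pos: [0.5556, -0.1704, 0.2858]
tcp_rot: [-2.913, -1.167, 0.007]
wrist_force: [-0.3, 0.5, -0.4]
width: 0.103
grip_force: 41.0
```

>>> jog_arm --deltas '[0, 0, 0, 0, 0, 0, -1, 0, 0, 0, 0, 0, 0, -1, 0, 0, 0, 0, 0, 0, -1]'

```text
time: 6.0
tool_pos: [0.5562, -0.1669, 0.2875]
tcp_rot: [-2.91, -1.178, 0.004]
wrist_force: [0.8, 0.4, -1.6]
width: 0.11
grip_force: 40.9
```

Run:
```python
from h import *
w=cam('wrist');p,r=tool();y=r.as_matrix()[:,1];print(p.round(4),np.degrees(np.arctan2(y[1],y[0])))
cv2.imwrite('pics/w4.png',cv2.resize(w['color'],(800,600),interpolation=cv2.INTER_CUBIC))
ps=-46;x=np.array([np.cos(np.radians(ps)),np.sin(np.radians(ps)),0])
hk=np.array([.5689,-.180,.1634])+.011*x;pre=hk-.028*x;pre[2]=.1854
print(delta(pre,down(ps)))
yy=np.array([-x[1],x[0],0])
tip=np.array([.5689,-.18,.1475]);print('pred tips px800',proj(w,[tip+.027*yy,tip-.027*yy])/.7)
```

```text
[ 0.5565 -0.1667  0.2881] -45.905012336433636
(array([-0.0002,  0.0014,  0.1027]), array([-0.14,  0.04,  0.1 ]))
pred tips px800 [[434.10434218 240.48521673]
 [432.09015538 336.30028923]]
```

View pics/w4.png

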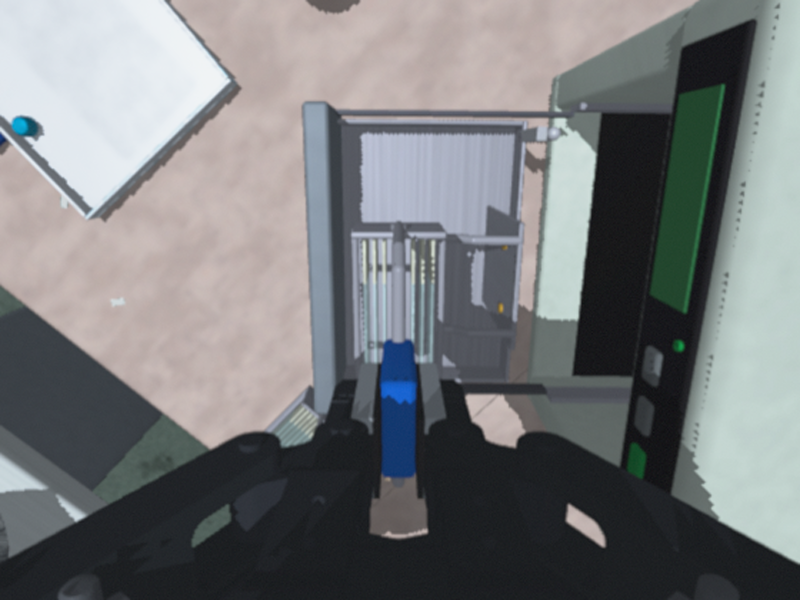

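The drawer shows below with the grip at (398,400), and the bar is parallel to the hooks. The cage must pass between the panel and the tips, so I'll back off to 44 mm behind the panel face before descending.

>>> jog_arm --deltas '[0, -0.0126, 0, 0, 0, 0, -1, 0, -0.0126, 0.02, 0, 0, 0, -1, 0, -0.0126, 0.04, 0, 0, 0, -1, 0, -0.0126, 0.06, 0, 0, 0, -1, 0, -0.0126, 0.08, 0, 0, 0, -1, 0, -0.0126, 0.095, 0, 0, 0, -1, 0, -0.0126, 0.1, 0, 0, 0, -1, 0, -0.0126, 0.1, 0, 0, 0, -1]'

```text
time: 6.85
tool_pos: [0.5478, -0.1582, 0.1887]
tcp_rot: [-2.911, -1.178, 0.002]
wrist_force: [-0.8, 0.5, -1.4]
width: 0.107
grip_force: 40.9
```

Run:
```python
from h import *
w=cam('wrist');d=cam('side');p,r=tool();y=r.as_matrix()[:,1];print(p.round(4),np.degrees(np.arctan2(y[1],y[0])),readout.read_state()['wrist_force'])
a=cv2.resize(w['color'],None,fx=.9,fy=.9);a=a[:,80:480]
b=cv2.resize(d['color'][150:245,260:360],None,fx=4,fy=4,interpolation=cv2.INTER_CUBIC)
b=cv2.copyMakeBorder(b,0,max(0,a.shape[0]-b.shape[0]),0,0,0);a=cv2.copyMakeBorder(a,0,b.shape[0]-a.shape[0],0,0,0)
cv2.imwrite('pics/w5.png',np.hstack([a,b]))
ps=-46;x=np.array([np.cos(np.radians(ps)),np.sin(np.radians(ps)),0])
hk=np.array([.5689,-.180,.1634])+.011*x
print(delta(hk,down(ps)))
```

```text
[ 0.549  -0.1589  0.1903] -45.97951230737444 [ 0.19078228 -0.99939726 -0.49011869]
(array([-0.0003,  0.04  ,  0.0269]), array([ 0.08, -0.04,  0.02]))
```

View pics/w5.png

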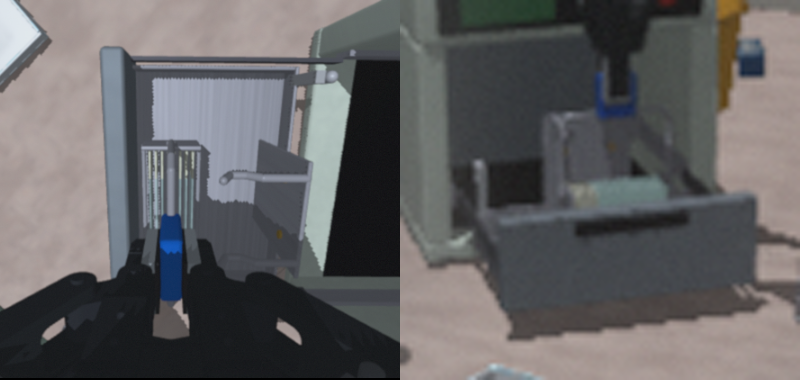

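Run:
```python
from h import *
w=old('wrist')
T=onz(w,((226+80)/.9,180/.9),.1475);yy=np.array([np.sin(np.radians(46)),np.cos(np.radians(46)),0]);print('left tip',T,'mid est',T-.027*yy,'was .5689 -.180')
print('bar left end',onz(w,((171+80)/.9,143/.9),.163))
```

```text
left tip [ 0.58774402 -0.16045211  0.1475    ] mid est [ 0.56832184 -0.17920789  0.1475    ] was .5689 -.180
bar left end [ 0.58283853 -0.1236166   0.163     ]
```

>>> jog_arm --deltas '[0, 0.01, 0, 0, 0, 0, -1, 0, 0.02, 0, 0, 0, 0, -1, 0, 0.03, 0, 0, 0, 0, -1, 0, 0.036, 0, 0, 0, 0, -1, 0, 0.04, 0, 0, 0, 0, -1, 0, 0.04, 0, 0, 0, 0, -1, 0, 0.04, 0, 0, 0, 0, -1]'

```text
time: 7.65
tool_pos: [0.576, -0.1877, 0.189]
tcp_rot: [-2.912, -1.176, 0.001]
wrist_force: [0.3, -0.7, -1.4]
width: 0.105
grip_force: 40.9
```

Run:
```python
from h import *
w=cam('wrist');p,r=tool();print(p.round(4),readout.read_state()['wrist_force'])
cv2.imwrite('pics/w6.png',cv2.resize(w['color'],(800,600),interpolation=cv2.INTER_CUBIC))
ps=-46;x=np.array([np.cos(np.radians(ps)),np.sin(np.radians(ps)),0])
hk=np.array([.5689,-.180,.1634])+.011*x
print(delta(hk,down(ps)))
```

```text
[ 0.5759 -0.1876  0.189 ] [ 0.28332947 -0.34638825 -0.59851172]
(array([0.0002, 0.0007, 0.0256]), array([-0.04,  0.01, -0.  ]))
```

View pics/w6.png

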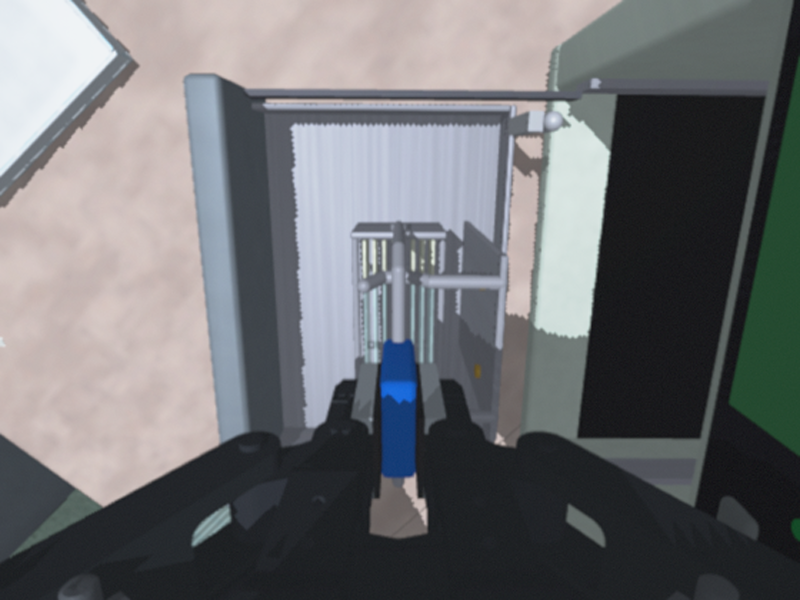

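The bar, at column 399, lies between the hook tip (366,285) and the plate. Now I'll lower it.

>>> jog_arm --deltas '[0, 0, 0.006, 0, 0, 0, -1, 0, 0, 0.012, 0, 0, 0, -1, 0, 0, 0.018, 0, 0, 0, -1, 0, 0, 0.022, 0, 0, 0, -1, 0, 0, 0.025, 0, 0, 0, -1, 0, 0, 0.025, 0, 0, 0, -1, 0, 0, 0.025, 0, 0, 0, -1]'

```text
time: 8.4
tool_pos: [0.5763, -0.1878, 0.1643]
tcp_rot: [2.913, 1.177, 0.0]
wrist_force: [0.4, 0.8, -1.3]
width: 0.108
grip_force: 41.1
```

Force is still about the carrier's weight, so I'll go down another 2 mm until contact.

>>> jog_arm --deltas '[0, 0, 0.001, 0, 0, 0, -1, 0, 0, 0.002, 0, 0, 0, -1, 0, 0, 0.002, 0, 0, 0, -1, 0, 0, 0.002, 0, 0, 0, -1]'

```text
time: 8.8
tool_pos: [0.5766, -0.1879, 0.163]
tcp_rot: [2.912, 1.177, 0.001]
wrist_force: [-1.7, -0.3, 1.9]
width: 0.112
grip_force: 41.5
```

The weight is on the hooks. Open gently.

>>> jog_arm --deltas '[0, 0, 0, 0, 0, 0, -0.75, 0, 0, 0, 0, 0, 0, -0.6, 0, 0, 0, 0, 0, 0, -0.45, 0, 0, 0, 0, 0, 0, -0.3, 0, 0, 0, 0, 0, 0, -0.3]'

```text
time: 9.3
tool_pos: [0.5761, -0.1877, 0.1622]
tcp_rot: [-2.913, -1.177, 0.0]
wrist_force: [0.8, 0.7, -0.0]
width: 0.346
grip_force: 0.0
```

>>> jog_arm --deltas '[0, 0, -0.01, 0, 0, 0, -0.3, 0, 0, -0.03, 0, 0, 0, -0.3, 0, 0, -0.06, 0, 0, 0, -0.3, 0, 0, -0.1, 0, 0, 0, -0.3, 0, 0, -0.12, 0, 0, 0, -0.3, 0, 0, -0.12, 0, 0, 0, -0.3, 0, 0, -0.12, 0, 0, 0, -1]'

```text
time: 10.0
tool_pos: [0.5763, -0.1878, 0.283]
tcp_rot: [2.912, 1.176, 0.002]
wrist_force: [0.2, 1.0, -0.2]
width: 0.194
grip_force: 0.0
```

Run:
```python
from h import *
w=cam('wrist');p,r=tool();print(p.round(4),readout.read_state()['wrist_force'])
cv2.imwrite('pics/w7.png',w['color'])
h=cv2.cvtColor(w['color'],cv2.COLOR_BGR2HSV)
m=cv2.inRange(h,(108,110,40),(128,255,255))
k,l,st,ce=cv2.connectedComponentsWithStats(m)
for i in range(1,k):
    if st[i,4]>60: print(st[i],ce[i].round(1),onz(w,ce[i],.168).round(4))
print(proj(w,[[.5766,-.188,.168],[.5766,-.188,.136]]))
# push geometry
ps=np.radians(-46);x=np.array([np.cos(ps),np.sin(ps),0]);y=np.array([-x[1],x[0],0]);front=np.array([.5766,-.188,0])-.086*x
lean=np.radians(40);z=np.sin(lean)*x-np.cos(lean)*np.array([0,0,1.]);ty=np.cos(lean)*x+np.sin(lean)*np.array([0,0,1.])
Rt=R.from_matrix(np.c_[np.cross(ty,z),ty,z]);np.save('Rt.npy',Rt.as_matrix())
tip=front+np.array([0,0,.058]);tcp=tip-.017*z
for b in (.09,.03): print('front',front,'tcp pre',(tcp-b*x).round(4),delta(tcp-b*x,Rt))
print('in new tool frame: world x_s',Rt.inv().apply(x).round(4))
```

```text
[ 0.5757 -0.1876  0.2815] [-0.01722981 -0.42219152 -0.15856656]
[272 185  14  50 619] [278.5 210.2] [ 0.577  -0.1866  0.168 ]
[139 357  12  17  82] [145.2 365.6] [ 0.4072 -0.1998  0.168 ]
[[279.43077556 211.8630122 ]
 [279.23062488 200.84567628]]
front [ 0.51685938 -0.12613678  0.        ] tcp pre [ 0.4467 -0.0535  0.071 ] (array([ 0.0005, -0.1857,  0.2107]), array([-4.006e+01,  3.000e-02,  1.000e-02]))
front [ 0.51685938 -0.12613678  0.        ] tcp pre [ 0.4884 -0.0967  0.071 ] (array([ 0.0005, -0.1257,  0.2106]), array([-4.006e+01,  3.000e-02,  1.000e-02]))
in new tool frame: world x_s [0.     0.766  0.6428]
```

View pics/w7.png

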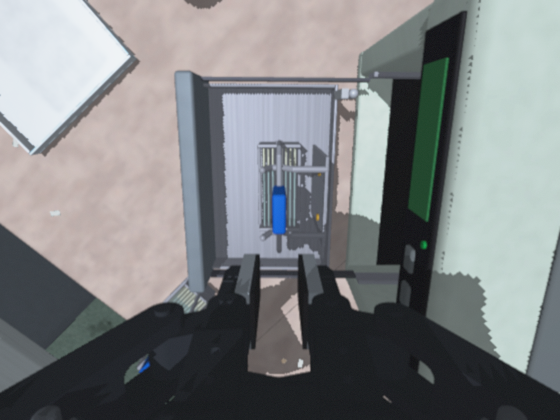

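The carrier hangs with its grip at (278,210), as predicted (279,212). Next I'll check whether the leaned push pose is reachable.

>>> jog_arm --deltas '[0, -0.05, 0, 0, 0, 0, -1, 0, -0.1, 0, -8, 0, 0, -1, 0, -0.15, 0, -16, 0, 0, -1, 0, -0.156, 0.03, -24, 0, 0, -1, 0, -0.156, 0.06, -32, 0, 0, -1, 0, -0.156, 0.08, -40, 0, 0, -1, 0, -0.156, 0.08, -40, 0, 0, -1, 0, -0.156, 0.08, -40, 0, 0, -1]'

```text
time: 10.85
tool_pos: [0.4638, -0.0749, 0.1969]
tcp_rot: [2.294, 0.934, 0.328]
wrist_force: [-0.1, 0.7, -0.9]
width: 0.003
grip_force: 0.0
```

```bash
cat > push.py <<'E'
from h import *
Rt=R.from_matrix(np.load('Rt.npy'));ps=np.radians(-46);x=np.array([np.cos(ps),np.sin(ps),0]);front=np.array([.51686,-.12614,0])
z=Rt.as_matrix()[:,2];tcp0=front+np.array([0,0,.058])-.017*z
def st(b):
    s=readout.read_state();p,r=tool();e=p-tcp0
    print('tcp x_s',round(e@x,4),'y_s',round(e@np.array([-x[1],x[0],0]),4),'dz',round(e[2],4),'q',s['q'].round(2),'F',s['wrist_force'].round(1))
    print('to b=',b,*delta(tcp0-b*x,Rt))
E
python3 -c "
from push import *
st(.06);st(.03)"
```

```text
tcp x_s -0.0627 y_s -0.0026 dz 0.1258 q [ 0.16 -0.32  2.42 -0.83  0.8   1.49] F [-0.1  0.7 -0.9]
to b= 0.06 [ 0.0035 -0.0783  0.0986] [-0.3   0.23  0.4 ]
tcp x_s -0.0627 y_s -0.0026 dz 0.1258 q [ 0.16 -0.32  2.42 -0.83  0.8   1.49] F [-0.1  0.7 -0.9]
to b= 0.03 [ 0.0034 -0.0552  0.1177] [-0.3   0.23  0.4 ]
```

>>> jog_arm --deltas '[0.003, -0.02, 0.03, 0, 0, 0, -1, 0.003, -0.04, 0.06, 0, 0, 0, -1, 0.003, -0.055, 0.085, 0, 0, 0, -1, 0.003, -0.067, 0.108, 0, 0, 0, -1, 0.003, -0.067, 0.108, 0, 0, 0, -1, 0.003, -0.067, 0.108, 0, 0, 0, -1]'

```text
time: 11.45
tool_pos: [0.4826, -0.0872, 0.0764]
tcp_rot: [2.294, 0.926, 0.334]
wrist_force: [0.4, 1.1, -0.1]
width: 0.001
grip_force: 0.0
```

```bash
python3 -c "
from push import *
st(.01)"
```

```text
tcp x_s -0.0409 y_s 0.0024 dz 0.0054 q [ 0.12 -0.05  2.49 -1.2   0.58  1.93] F [ 0.4  1.1 -0.1]
to b= 0.01 [-0.0024  0.0202  0.024 ] [-0.06  0.13  0.01]
```

>>> jog_arm --deltas '[0, 0.0046, 0.0039, 0, 0, 0, -1, 0, 0.0092, 0.0077, 0, 0, 0, -1, 0, 0.0138, 0.0116, 0, 0, 0, -1, 0, 0.0184, 0.0154, 0, 0, 0, -1, 0, 0.023, 0.0193, 0, 0, 0, -1, 0, 0.0291, 0.0244, 0, 0, 0, -1, 0, 0.0352, 0.0296, 0, 0, 0, -1, 0, 0.0414, 0.0347, 0, 0, 0, -1]'

```text
time: 12.25
tool_pos: [0.5204, -0.1258, 0.0764]
tcp_rot: [2.293, 0.927, 0.337]
wrist_force: [-2.4, 1.6, 2.2]
width: 0.001
grip_force: 1.0
```

```bash
python3 -c "
from push import *
st(-.16)"
```

```text
tcp x_s 0.0132 y_s 0.0028 dz 0.0054 q [ 0.01  0.02  2.42 -1.25  0.51  1.88] F [-2.4  1.6  2.2]
to b= -0.16 [-0.0028  0.109   0.0985] [-0.01  0.01  0.01]
```

Contact at about 3 N, so the drawer is sliding. Continue.

>>> jog_arm --deltas '[0, 0.0069, 0.0058, 0, 0, 0, -1, 0, 0.0138, 0.0116, 0, 0, 0, -1, 0, 0.0207, 0.0174, 0, 0, 0, -1, 0, 0.0276, 0.0231, 0, 0, 0, -1, 0, 0.0345, 0.0289, 0, 0, 0, -1, 0, 0.0414, 0.0347, 0, 0, 0, -1, 0, 0.0483, 0.0405, 0, 0, 0, -1, 0, 0.0552, 0.0463, 0, 0, 0, -1]'

```text
time: 13.05
tool_pos: [0.5704, -0.1778, 0.0763]
tcp_rot: [2.293, 0.926, 0.337]
wrist_force: [-2.9, 0.6, 0.5]
width: -0.001
grip_force: 1.0
```

>>> jog_arm --deltas '[0, 0.0069, 0.0058, 0, 0, 0, -1, 0, 0.0138, 0.0116, 0, 0, 0, -1, 0, 0.0207, 0.0174, 0, 0, 0, -1, 0, 0.0276, 0.0231, 0, 0, 0, -1, 0, 0.0345, 0.0289, 0, 0, 0, -1, 0, 0.04, 0.0336, 0, 0, 0, -1, 0, 0.0445, 0.0374, 0, 0, 0, -1, 0, 0.0475, 0.0399, 0, 0, 0, -1]'

```text
time: 13.85
tool_pos: [0.6137, -0.2221, 0.0765]
tcp_rot: [2.293, 0.926, 0.337]
wrist_force: [-2.5, 0.7, -0.4]
width: -0.0
grip_force: 0.9
```

```bash
python3 -c "
from push import *
st(-.19)
c=cam('side');cv2.imwrite('pics/s8.png',cv2.resize(c['color'][100:250,220:420],None,fx=4,fy=4,interpolation=cv2.INTER_CUBIC))"
```

```text
tcp x_s 0.1473 y_s 0.003 dz 0.0055 q [-0.2   0.19  2.23 -1.27  0.39  1.74] F [-2.5  0.7 -0.4]
to b= -0.19 [-0.003   0.0292  0.0317] [ 0.   -0.01 -0.01]
```

View pics/s8.png

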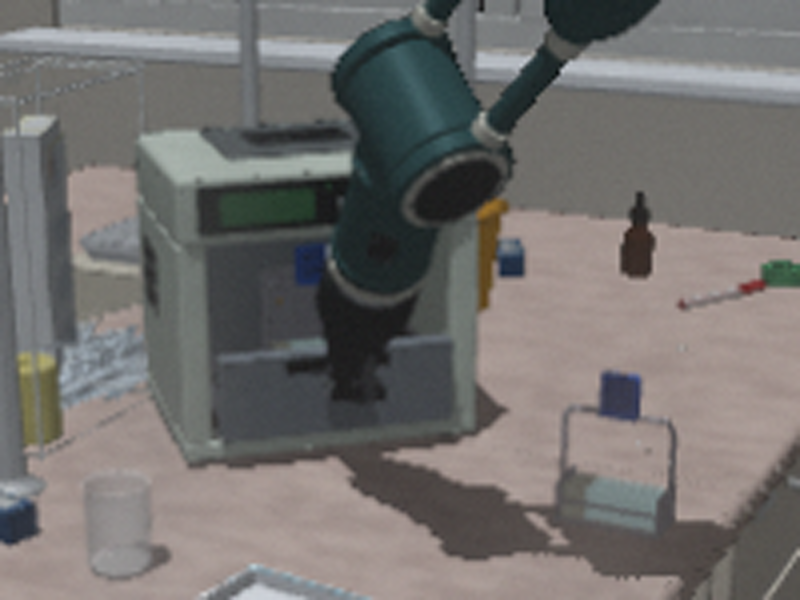

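The panel is nearly in, with the carrier's grip still at (310,262) and the head clear of the tool. I'll slow down for the catch.

>>> jog_arm --deltas '[0, 0.0038, 0.0032, 0, 0, 0, -1, 0, 0.0077, 0.0064, 0, 0, 0, -1, 0, 0.0115, 0.0096, 0, 0, 0, -1, 0, 0.0153, 0.0129, 0, 0, 0, -1, 0, 0.0184, 0.0154, 0, 0, 0, -1, 0, 0.0207, 0.0174, 0, 0, 0, -1, 0, 0.0222, 0.0186, 0, 0, 0, -1, 0, 0.0237, 0.0199, 0, 0, 0, -1]'

```text
time: 14.7
tool_pos: [0.635, -0.2441, 0.0767]
tcp_rot: [2.293, 0.926, 0.338]
wrist_force: [-1.6, 1.6, 2.0]
width: -0.001
grip_force: 0.9
```

```bash
python3 -c "
from push import *
st(-.19)"
```

```text
tcp x_s 0.1779 y_s 0.003 dz 0.0056 q [-0.24  0.23  2.18 -1.26  0.37  1.69] F [-1.6  1.6  2. ]
to b= -0.19 [-0.003   0.0057  0.0121] [ 0.01 -0.01 -0.  ]
```

>>> jog_arm --deltas '[0, 0.0015, 0.0013, 0, 0, 0, -1, 0, 0.0031, 0.0026, 0, 0, 0, -1, 0, 0.0031, 0.0026, 0, 0, 0, -1]'

```text
time: 15.0
tool_pos: [0.6362, -0.2453, 0.0765]
tcp_rot: [2.294, 0.927, 0.337]
wrist_force: [-17.4, 15.7, 16.3]
width: -0.001
grip_force: 11.6
```

>>> jog_arm --deltas '[0, 0.0015, 0.0013, 0, 0, 0, -1, 0, 0.0031, 0.0026, 0, 0, 0, -1, 0, 0.0031, 0.0026, 0, 0, 0, -1]'

```text
time: 15.3
tool_pos: [0.64, -0.2494, 0.0766]
tcp_rot: [2.293, 0.927, 0.337]
wrist_force: [-1.0, 2.3, 0.7]
width: -0.002
grip_force: 1.0
```

>>> jog_arm --deltas '[0, 0.0015, 0.0013, 0, 0, 0, -1, 0, 0.0031, 0.0026, 0, 0, 0, -1, 0, 0.0031, 0.0026, 0, 0, 0, -1]'

```text
time: 15.6
tool_pos: [0.6425, -0.2519, 0.0763]
tcp_rot: [2.294, 0.927, 0.337]
wrist_force: [-12.1, 11.7, 10.4]
width: -0.002
grip_force: 8.2
```

The force peaked at the catch, dropped, then rose again at the stop. One more gentle press to confirm.

>>> jog_arm --deltas '[0, 0.0011, 0.001, 0, 0, 0, -1, 0, 0.0011, 0.001, 0, 0, 0, -1, 0, 0.0011, 0.001, 0, 0, 0, -1]'

```text
time: 15.9
tool_pos: [0.6426, -0.2521, 0.0763]
tcp_rot: [2.294, 0.927, 0.337]
wrist_force: [-20.4, 18.4, 18.5]
width: -0.0
grip_force: 13.8
```

Rigid at the hard stop, so it is home. Retreat and look.

>>> jog_arm --deltas '[0, -0.002, -0.002, 0, 0, 0, -1, 0, -0.01, -0.008, 0, 0, 0, -1, 0, -0.03, -0.025, 0, 0, 0, -1, 0, -0.06, -0.05, 0, 0, 0, -1, 0, -0.09, -0.075, 0, 0, 0, -1, 0, -0.09, -0.075, 0, 0, 0, -1, 0, -0.09, -0.075, 0, 0, 0, -1]'

```text
time: 16.6
tool_pos: [0.5626, -0.1691, 0.076]
tcp_rot: [2.293, 0.928, 0.337]
wrist_force: [0.6, 0.1, -0.5]
width: 0.0
grip_force: 0.0
```

```bash
python3 -c "
from push import *
st(.0)
c=cam('side');w=cam('wrist')
a=cv2.resize(c['color'][120:220,240:350],None,fx=3.6,fy=3.6,interpolation=cv2.INTER_CUBIC)
b=cv2.resize(w['color'],(400,300));b=cv2.copyMakeBorder(b,0,60,0,0,0)
cv2.imwrite('pics/s9.png',np.hstack([a,b]))
h=[front+.2*x+np.array([0,0,v])+np.array([-x[1],x[0],0])*u for u,v in((-.102,.1),(.102,.1),(.102,.026))]
print((proj(c,h)-[240,120])*3.6, (proj(w,h)/1.4))"
```

```text
tcp x_s 0.0736 y_s 0.0031 dz 0.005 q [-0.1   0.09  2.34 -1.28  0.45  1.83] F [ 0.6  0.1 -0.5]
to b= 0.0 [-0.003  -0.0596 -0.0435] [ 0.   -0.03  0.06]
[[317.52589833 215.11435373]
 [111.46083739 235.07891302]
 [114.34170484 308.72007581]] [[325.61496589 271.80688518]
 [364.53647762  37.29814428]
 [275.72398701  46.80726058]]
```

View pics/s9.png

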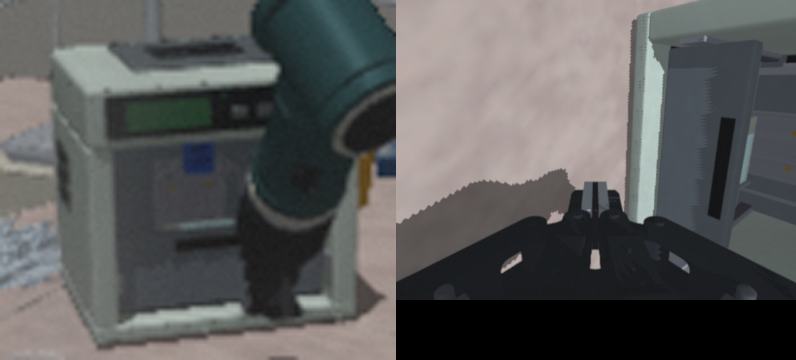

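The panel's top-left corner is at (760,40) in the wrist half, as predicted for home, and the grip is visible at (198,157). I'll check the grip's position numerically and hand in.

```bash
python3 -c "
from push import *
c=cam('side');hs=cv2.cvtColor(c['color'],cv2.COLOR_BGR2HSV)
m=cv2.inRange(hs,(105,90,30),(128,255,255));k,l,st_,ce=cv2.connectedComponentsWithStats(m)
print([ (ce[i].round(1),st_[i,4]) for i in range(1,k) if st_[i,4]>25 and 260<ce[i][0]<340 and 120<ce[i][1]<220])
print('pred',proj(c,[front+.286*x+np.array([0,0,.1505])]), 'per 10mm x',proj(c,[front+.276*x+np.array([0,0,.1505])]))
print(finish_job())"
```

```text
[(array([294.8, 163.4]), np.int32(69))]
pred [[293.454284  162.1520106]] per 10mm x [[294.15874    162.83264617]]
the job is handed in; nothing more can be done
None
```

The carrier hangs on both hooks and the drawer is home in its catch. The arm is clear and the job is handed in; no verdict came back, but the last picture put the grip within 2 px of where it should hang.

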